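# Lock the label roll on its unwinder

### The job

A fresh roll of white labels has been put on one of the two roll unwinders on the packing table. Lock it: turn the wing knob on top of that unwinder clockwise (seen from above) until it clicks past its detent and stays in the locked position, then let go. Leave the knob of the empty unwinder as it is.

Things in the scene. Friction and masses are not known exactly. Their poses are not given: they have to be found in the camera images.
- loaded_unwinder_knob_grip (a point): Grip point on the axis of the knob to turn, 112 mm above the table. Black bar knob 48 x 14 mm, 96 to 122 mm above the table, on a 60 mm flange (top 88 mm), over a white label roll (100 mm wide, top 76 mm) on a round foot (130 mm) fixed to the table. Grasp from above across the 14 mm. x runs along the bar and turns with it, z up.
- loaded_unwinder_knob (a joint): That knob's angle, rad, growing clockwise from above. Starts at its open stop, 0. A spring detent resists with 0.15 N m at first, falling to none at 0.75; beyond that it snaps the knob on to its locked stop at 1.2 and holds it there. Let go short of 0.75 it springs back to 0. Bright pips on the dark flange show the directions of the bar's ends at 0 and at 1.2.
- empty_unwinder_knob_grip (a point): Grip point of the knob of the other unwinder: same make and size, but no roll on it (bare spindle with three jaws). Not to be turned. Axes as above.
- empty_unwinder_knob (a joint): Angle of the empty unwinder's knob, the same meaning; stays where it is.
Mind the look-alikes: they are no part of the job. Leave any yellow look-alike of the part that bears loaded_unwinder_knob_grip alone.

How it is judged:
At the end, for the whole second after the job is handed in: The knob of the unwinder with the label roll has clicked past its detent and rests, let go, in its locked position (beyond 1.0 rad; the spring holds it at its stop at 1.2) (value of joint loaded_unwinder_knob above 1 rad and velocity of joint loaded_unwinder_knob between -0.1 and 0.1 rad/s); the robot touches nothing.
It fails at once if the empty unwinder's knob is turned (beyond 0.35 rad) (value of joint empty_unwinder_knob above 0.35 rad).
It also fails if it takes over 32 s, if anything falls off the work surface, if the arm or the gripper's body presses on something with over 40 N, if the wrist force passes 120 N, or if a joint passes its speed limit or range.

### The arm

A 6-joint arm with a two-finger parallel gripper is mounted at the origin on a cart in front of the work surface, level with it; the furniture and walls round the work are solid. World frame = base frame: x ahead of the robot, y to its left, z up, the work surface at z = 0. Lengths are in m, angles in rad, forces in N, time in s.
With the tool pointing down it reaches from about 0.375 to 0.9 m from the base axis. Payload 3.1 kg.
Tool frame: the origin (TCP) lies between the finger pads; the fingertips stand 19 mm ahead of it and the grasp point (between the pads) is the TCP; z points along the fingers, y is the direction in which the jaws open and shut (so a half turn about z gives the same grasp; the last joint's range is limited). The gripper opens to 87 mm and grips with 3 to 60 N. Pads are 19 mm wide; open, the fingers measure 117 mm over their backs; the gripper's body (75 mm by 190 mm) begins 51 mm behind the grasp point.
Start: joints at [1.101, 0.527, 1.433, -0, 1.181, -0.178], TCP at [0.18, 0.599, 0.242] pointing down, gripper open.
Joint ranges: [-3.08, 3.08], [-0.75, 2.2], [0.22, 2.44], [-1.43, 4.57], [0, 2.65], [-2.85, 2.85]. Speed limits (rad/s): [2.79, 2.79, 3.14, 3.14, 3.14, 3.14].

### API

Orientations are given as a unit quaternion [x, y, z, w].
In Python, from rig import robot gives the robot as it stands.
- The arm moves only by the tool apply_moves, never from a script. Its argument "series" is a list of rows, each a list of 7 numbers: the shift along the tool's x, y, z in cm, then the turn, a rotation vector about the tool's x, y, z in degrees, then the opening, from 0 (shut) to 1 (fully open). In form: [[dx, dy, dz, rx, ry, rz, grip], ...]. A call has 1 to 5 rows; each row is the pose to reach, as a shift and turn from the pose commanded when the call began, along the tool's axes at that moment; what a row does not reach only later rows make up. A row lasts 1/12 s, in which the tool goes at most 41.7 mm and 7.16 degrees, less where a joint would pass 70% of its speed; a pose out of reach is approached as far as the arm can. A call with a gripper value outside its range is refused whole. The fingers move at their own pace and stop on an object; "newtons" is the grip in N (left out, the last holds). Time passes only in rows, so rows that repeat a pose let the fingers close. It gives the time, the measured TCP pose, the force and the opening at its end, in the units of the state.
- robot.get_obs(): the state, without advancing time (a new reading comes with each control period).
- robot.camera(name): name is "scene" or "side" or "wrist"; returns the picture (384x512x3 uint8, red, green, blue); there is no depth.
- robot.camera_params(name): a dict with "mtx" (3x3 intrinsics, pixels), "D" ([k1, k2, p1, p2, k3] as OpenCV has them; the pictures are not rectified), "origin" and "rotation" of the camera in the world. Camera axes: x right, y down, z forward; pixel columns grow to the right and rows downward; lengths in m; the calibration is good to about 2 mm. A picture is of the moment at which its call begins: read the wrist's pose just before it. camera_params takes no time and is no camera call; for the wrist camera it gives the pose at the moment of the call.
- robot.hand_in(): hands the job in, once; it reports no verdict.
The state is a dict: "time": time; "q": joint angles; "joint_velocities": joint speeds; "joint_torque": joint torques, N m; "position": TCP position; "tool_rot": TCP orientation; "ft_force": force on the tool from outside, world axes, zero at the start; "moment": the same for the moment, N m; "grip_width": finger opening in m.
Only numpy, scipy, OpenCV 4.12 (cv2) and the standard library are available. Lean on these libraries where they do the work, as an engineer would, in place of code of your own. Each camera call takes 0.05 s, during which the arm holds its last target. There are 200 camera calls.

## Working session

There is one attempt and no reset: what is moved stays moved. The work goes in short steps, Python scripts to look and compute and a tool call to move; the robot and the scene stay as the last step left them, time stands still between calls to the robot, and variables do not carry over. Pictures are saved under pics/ and viewed, about 8 in all and at most 12, crops included, and the job is handed in when it is done.

Besides the shell and the picture viewer there is one more tool, called after ">>>" as name([rows], argument=value, ...), one row to a line, values as JSON. apply_moves: Moves the arm, as the interface text tells. Its arguments: {"type":"object","properties":{"series":{"type":"array"},"newtons":{"type":"number"}},"required":["series"]}

```bash
mkdir -p pics; cat > h.py <<'E'
import numpy as np, cv2
from rig import robot
def snap(n,f):
    p=robot.camera_params(n); im=cv2.cvtColor(np.array(robot.camera(n)),cv2.COLOR_RGB2BGR); cv2.imwrite(f,im); return im,p
def ray(p,uv,z):
    q=cv2.undistortPoints(np.array(uv,float).reshape(-1,1,2),np.array(p['mtx']),np.array(p['D'])).reshape(-1,2)
    d=np.c_[q,np.ones(len(q))]@np.array(p['rotation']).T; o=np.array(p['origin'])
    return o+d*((z-o[2])/d[:,2])[:,None]
E
python3 - <<'E'
from h import *
a,_=snap('scene','pics/scene.png'); b,_=snap('side','pics/side.png')
c=np.hstack([a,b]); cv2.imwrite('pics/both.png',cv2.resize(c,(800,300),interpolation=cv2.INTER_AREA))
for n in('scene','side','wrist'):
    p=robot.camera_params(n);print(n,np.round(p['origin'],3),np.round(p['rotation'],3).tolist())
print(robot.get_obs())
E
```

```text
scene [-0.049 -0.252  0.455] [0.744, -0.387, 0.265, -0.476]
side [0.369 0.989 0.518] [-0.116, 0.84, -0.524, 0.081]
wrist [0.115 0.617 0.384] [0.796, 0.592, 0.072, 0.1]
{'time': 0.1, 'q': array([ 1.10051292e+00,  5.28379504e-01,  1.43375351e+00,  5.42097572e-06,
        1.18138519e+00, -1.78531342e-01]), 'joint_velocities': array([ 0.00146444, -0.00137234, -0.00180401, -0.00046517, -0.00068657,
        0.00057105]), 'joint_torque': array([-9.97366874e-05, -4.40986562e+01, -1.77152038e+01,  6.35259342e-02,
        5.32573136e-02, -3.73590797e-05]), 'position': array([0.17947851, 0.59804117, 0.24067214]), 'tool_rot': array([ 1.45360165e-01,  9.89378338e-01, -9.11758275e-04, -3.09257853e-04]), 'ft_force': array([-0.46734636,  0.32134754,  0.63209233]), 'moment': array([ 0.08651843, -0.04465768,  0.00791305]), 'grip_width': 0.08712564215464605}
```

View pics/scene.png

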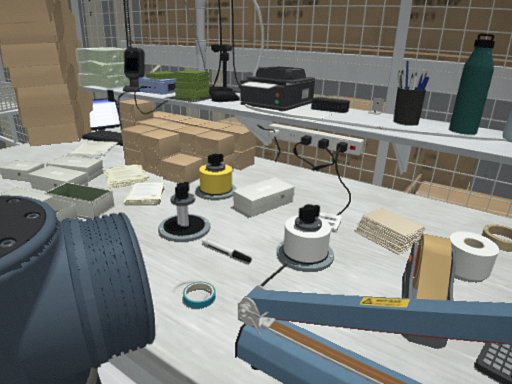

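View pics/side.png

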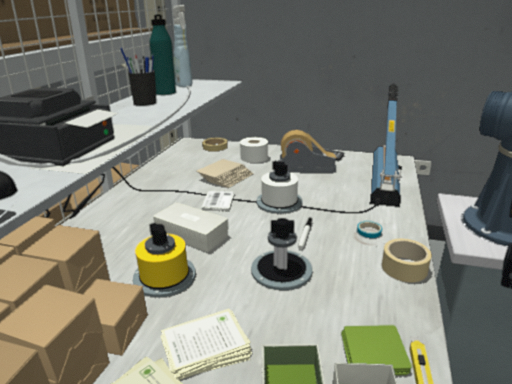

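In the scene view, the candidates are the white roll at (307,235), the bare spindle at (184,210) and the yellow look-alike at (215,175). In the side view they are at (280,185), (281,250) and (162,260). The one with the white roll fits the description. I'll confirm it in an enlarged crop.

```bash
python3 - <<'E'
from h import *
a=cv2.imread('pics/scene.png')[195:275,270:350]; b=cv2.imread('pics/side.png')[150:220,245:315]
cv2.imwrite('pics/crop1.png',np.hstack([cv2.resize(a,(400,400),interpolation=cv2.INTER_CUBIC),cv2.resize(b,(400,400),interpolation=cv2.INTER_CUBIC)]))
for n,uv,z in(('scene',(309,209),.122),('side',(280,166),.122),('scene',(184,186),.122),('side',(283,222),.122)):
    print(n,ray(robot.camera_params(n),uv,z))
# white roll masks
for n,(x0,y0,x1,y1) in (('scene',(275,200,340,270)),('side',(250,155,310,215))):
    im=cv2.imread(f'pics/{n}.png')[y0:y1,x0:x1]; g=cv2.cvtColor(im,cv2.COLOR_BGR2GRAY)
    m=(g<70).astype(np.uint8); _,_,s,c=cv2.connectedComponentsWithStats(m)
    for k in range(1,len(s)):
        if s[k,4]>20: print(n,s[k]+[x0,y0,0,0,0],c[k]+[x0,y0])
E
```

```text
Traceback (most recent call last):
  File "h.py", line 7, in ray
    d=np.c_[q,np.ones(len(q))]@np.array(p['rotation']).T; o=np.array(p['origin'])
      ~~~~~~~~~~~~~~~~~~~~~~~~^~~~~~~~~~~~~~~~~~~~~~~~~~
ValueError: matmul: Input operand 1 has a mismatch in its core dimension 0, with gufunc signature (n?,k),(k,m?)->(n?,m?) (size 4 is different from 3)
```

View pics/crop1.png

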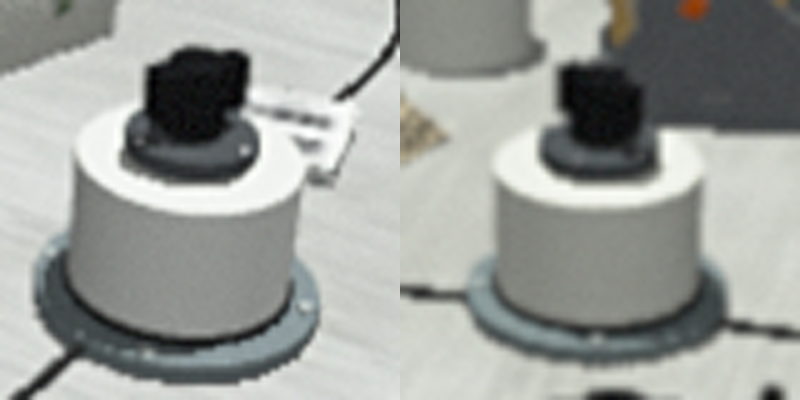

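The crop shows a white roll carrying a flange with pips and a black bar knob, so this is the target. The camera rotation comes as a quaternion, so I'll fix the helper.

```bash
sed -i "s/np.array(p\['rotation'\]).T/R.from_quat(p['rotation']).as_matrix().T/; 1a from scipy.spatial.transform import Rotation as R" h.py; python3 - <<'E'
from h import *
for n,uv,z in(('scene',(309,207),.122),('side',(280,163.5),.122),('scene',(307.5,224),.088),('side',(280,177.5),.088),('scene',(184,186),.122),('side',(283,222),.122),('scene',(184,227),0),('side',(282,268),0)):
    print(n,uv,ray(robot.camera_params(n),uv,z))
print(R.from_quat(robot.get_obs()['tool_rot']).as_matrix().round(3), R.from_quat(robot.camera_params('wrist')['rotation']).as_matrix().round(3))
E
```

```text
scene (309, 207) [[0.58704368 0.02104056 0.122     ]]
side (280, 163.5) [[0.58485021 0.03414493 0.122     ]]
scene (307.5, 224) [[0.57513866 0.01535595 0.088     ]]
side (280, 177.5) [[0.58109494 0.04855781 0.088     ]]
scene (184, 186) [[0.50926568 0.3088679  0.122     ]]
side (283, 222) [[0.51024068 0.33016928 0.122     ]]
scene (184, 227) [[0.51951023 0.32738048 0.        ]]
side (282, 268) [[0.51343116 0.31631146 0.        ]]
[[-0.958  0.288 -0.001]
 [ 0.288  0.958 -0.002]
 [ 0.    -0.002 -1.   ]] [[ 0.288  0.929  0.233]
 [ 0.958 -0.278 -0.073]
 [-0.003  0.244 -0.97 ]]
```

```bash
python3 - <<'E'
from h import *
P=robot.camera_params
print('foot',ray(P('side'),(385,200),.0),ray(P('scene'),(245,310),.05),ray(P('scene'),(245,310),.08))
for z in(.05,.1,.15,.2,.25):print(z,'side arm end',ray(P('side'),(393,88),z),'scene arm upper edge@300',ray(P('scene'),(300,297),z),'@500',ray(P('scene'),(500,302),z))
o=robot.get_obs();M=R.from_quat(o['tool_rot']).as_matrix();d=np.array([.582,.03,.24])-o['position'];print(M.T@d*100)
E
```

```text
foot [[ 0.30048986 -0.06576876  0.        ]] [[ 0.31900724 -0.00253319  0.05      ]] [[ 0.29176806 -0.02098306  0.08      ]]
0.05 side arm end [[ 0.2529854  -1.43775446  0.05      ]] scene arm upper edge@300 [[ 0.39911753 -0.06050785  0.05      ]] @500 [[ 0.58550565 -0.35901049  0.05      ]]
0.1 side arm end [[ 0.26534234 -1.1784082   0.1       ]] scene arm upper edge@300 [[ 0.34383976 -0.08410824  0.1       ]] @500 [[ 0.50724268 -0.34579981  0.1       ]]
0.15 side arm end [[ 0.27769929 -0.91906193  0.15      ]] scene arm upper edge@300 [[ 0.288562   -0.10770863  0.15      ]] @500 [[ 0.42897971 -0.33258914  0.15      ]]
0.2 side arm end [[ 0.29005623 -0.65971566  0.2       ]] scene arm upper edge@300 [[ 0.23328424 -0.13130902  0.2       ]] @500 [[ 0.35071674 -0.31937847  0.2       ]]
0.25 side arm end [[ 0.30241318 -0.40036939  0.25      ]] scene arm upper edge@300 [[ 0.17800648 -0.15490941  0.25      ]] @500 [[ 0.27245377 -0.30616779  0.25      ]]
[-54.88987917 -42.82560186   0.12928842]
```

>>> apply_moves([
  [-3.2, -2.5, 0, 0, 0, 0, 1],
  [-6.4, -5, 0, 0, 0, 0, 1],
  [-9.6, -7.5, 0, 0, 0, 0, 1],
  [-12.8, -10, 0, 0, 0, 0, 1],
  [-16, -12.5, 0, 0, 0, 0, 1],
])

```text
time: 0.52
position: [0.2974, 0.4311, 0.2412]
tool_rot: [0.145, 0.989, -0.0, -0.0]
ft_force: [0.3, 0.6, -0.2]
grip_width: 0.0872
```

>>> apply_moves([
  [-3.2, -2.5, 0, 0, 0, 0, 1],
  [-6.4, -5, 0, 0, 0, 0, 1],
  [-9.6, -7.5, 0, 0, 0, 0, 1],
  [-12.8, -10, 0, 0, 0, 0, 1],
  [-16, -12.5, 0, 0, 0, 0, 1],
])

```text
time: 0.93
position: [0.4148, 0.2652, 0.2414]
tool_rot: [0.145, 0.989, -0.0, -0.0]
ft_force: [1.0, 0.8, -0.2]
grip_width: 0.0868
```

>>> apply_moves([
  [-3.2, -2.5, 0, 0, 0, 0, 1],
  [-6.4, -5, 0, 0, 0, 0, 1],
  [-9.6, -7.5, 0, 0, 0, 0, 1],
  [-12.8, -10, 0, 0, 0, 0, 1],
  [-16, -12.5, 0, 0, 0, 0, 1],
])

```text
time: 1.35
position: [0.5321, 0.0994, 0.2413]
tool_rot: [0.146, 0.989, 0.0, -0.0]
ft_force: [0.3, 1.1, 0.7]
grip_width: 0.0872
```

>>> apply_moves([
  [-3.2, -2.5, 0, 0, 0, 0, 1],
  [-6.4, -5, 0, 0, 0, 0, 1],
  [-6.8, -5.3, 0, 0, 0, 0, 1],
  [-6.8, -5.3, 0, 0, 0, 0, 1],
])

```text
time: 1.68
position: [0.5828, 0.0285, 0.2409]
tool_rot: [0.147, 0.989, -0.0, 0.0]
ft_force: [-0.2, 0.6, 0.1]
grip_width: 0.0869
```

```bash
python3 - <<'E'
from h import *
im,p=snap('wrist','pics/w1.png'); np.save('w1.npy',np.r_[p['origin'],p['rotation']])
o=robot.get_obs();print({k:o[k] for k in('time','q','position','tool_rot','ft_force')})
E
```

```text
{'time': 1.7333, 'q': array([-1.40085061e-01,  4.70973336e-01,  1.54263045e+00,  5.46829561e-04,
        1.12995410e+00, -1.41697340e+00]), 'position': array([0.5811987 , 0.03028713, 0.24079121]), 'tool_rot': array([ 1.46541215e-01,  9.89204047e-01,  2.40404260e-04, -9.84288159e-04]), 'ft_force': array([-0.93843531,  0.38593857, -0.15450978])}
```

View pics/w1.png

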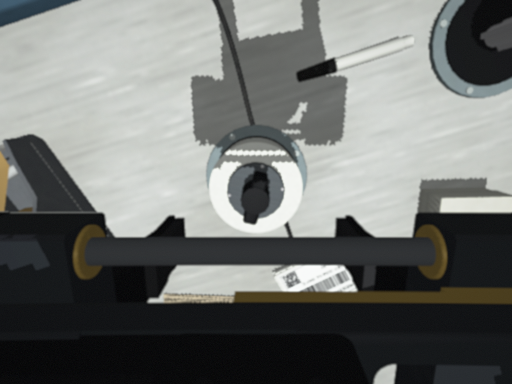

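The wrist view has the white roll's knob near (257,193), with its bar roughly along the image's vertical. I'll measure it and enlarge.

```bash
python3 - <<'E'
from h import *
im=cv2.imread('pics/w1.png');a=np.load('w1.npy');p=dict(robot.camera_params('wrist'));p['origin'],p['rotation']=a[:3],a[3:]
x0,y0=205,140;c=im[y0:240,x0:305];cv2.imwrite('pics/w1c.png',cv2.resize(c,(600,600),interpolation=cv2.INTER_CUBIC))
g=cv2.cvtColor(c,cv2.COLOR_BGR2GRAY)
for t,z in((30,.122),(40,.122),(110,.088)):
    n,l,s,cc=cv2.connectedComponentsWithStats((g<t).astype(np.uint8))
    k=l[193-y0-3:193-y0+3,257-x0-3:257-x0+3].max(); 
    pts=np.argwhere(l==k)[:,::-1]+[x0,y0]; r=cv2.minAreaRect(pts.astype(np.float32)); w=ray(p,cv2.boxPoints(r),z)
    print(t,s[k],r,'\n',w.round(4).tolist(),w.mean(0))
    e=w[1:3]-w[0]; e=e[np.argmax([np.linalg.norm(w[1]-w[0]),np.linalg.norm(w[2]-w[1])])] if 0 else None
hh=cv2.cvtColor(c,cv2.COLOR_BGR2GRAY)
E
```

```text
30 [   0    0  100  100 9763] ((254.5, 189.5), (99.0, 99.0), 90.0) 
 [[0.5249, -0.0049, 0.122], [0.55, 0.0776, 0.122], [0.6398, 0.0538, 0.122], [0.6125, -0.0359, 0.122]] [0.58180836 0.0226636  0.122     ]
40 [   0    0  100  100 9516] ((254.5, 189.5), (99.0, 99.0), 90.0) 
 [[0.5249, -0.0049, 0.122], [0.55, 0.0776, 0.122], [0.6398, 0.0538, 0.122], [0.6125, -0.0359, 0.122]] [0.58180836 0.0226636  0.122     ]
110 [  23   22   55   62 2437] ((255.50001525878906, 189.0), (55.47002029418945, 55.19267272949219), 56.30992889404297) 
 [[0.5685, -0.0137, 0.088], [0.5523, 0.0401, 0.088], [0.6071, 0.0567, 0.088], [0.6254, 0.0012, 0.088]] [0.58833988 0.02107399 0.088     ]
```

View pics/w1c.png

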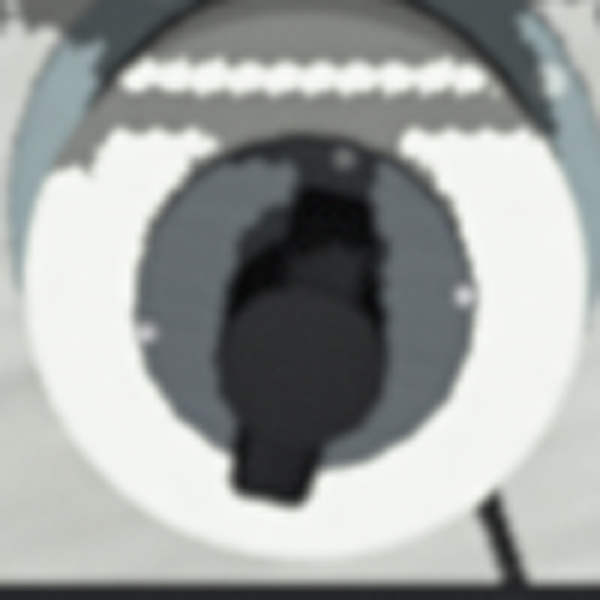

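```bash
python3 - <<'E'
from h import *
a=np.load('w1.npy');p=dict(robot.camera_params('wrist'));p['origin'],p['rotation']=a[:3],a[3:]
f=lambda q:(np.array(q,float)+.5)/6-.5+[205,140]
w=ray(p,f([(147,333),(463,296),(345,158)]),.088); c=(w[0]+w[1])/2
print('axis',c,'diam',np.linalg.norm(w[0]-w[1]))
ang=lambda v:np.degrees(np.arctan2(v[1],v[0]))
print('locked dir',ang(w[1]-w[0]),'open dir',ang(w[2]-c),np.linalg.norm(w[2]-c))
t=ray(p,f([(270,503),(300,365)]),.120);print('bar end, hub',t,ang(t[0]-c))
o=robot.get_obs();M=R.from_quat(o['tool_rot']).as_matrix();print('tool x dir',ang(M[:,0]),'shift cm',M.T@(np.r_[c[:2],.112]-o['position'])*100)
E
```

```text
axis [0.59068196 0.02018334 0.088     ] diam 0.05460404905816189
locked dir 79.95658299054791 open dir 148.82020677624072 0.027986854539438027
bar end, hub [[0.61055244 0.0088751  0.12      ]
 [0.59037385 0.02005296 0.12      ]] -29.644106883406412
tool x dir 163.1469266644634 shift cm [-1.22650878 -0.69445653 12.87654296]
```

>>> apply_moves([
  [-0.6, -0.35, 0, 0, 0, 7, 1],
  [-1.2, -0.7, 2, 0, 0, 14, 1],
  [-1.2, -0.7, 5, 0, 0, 14, 1],
  [-1.2, -0.7, 7, 0, 0, 14, 1],
  [-1.2, -0.7, 7, 0, 0, 14, 1],
])

```text
time: 2.15
position: [0.5862, 0.0233, 0.1674]
tool_rot: [0.264, 0.965, -0.0, -0.006]
ft_force: [0.3, 0.1, -0.2]
grip_width: 0.087
```

```bash
python3 - <<'E'
from h import *
o=robot.get_obs();M=R.from_quat(o['tool_rot']).as_matrix();print('tool x dir',np.degrees(np.arctan2(M[1,0],M[0,0])),'shift cm',M.T@(np.r_[.5905,.0201,.1125]-o['position'])*100, o['ft_force'])
E
```

```text
tool x dir 149.3914065687774 shift cm [-0.59437507 -0.03339915  5.4798637 ] [ 0.30403245  0.09853973 -0.16021984]
```

>>> apply_moves([
  [0, 0, 0, 0, 0, 0, 1],
  [0, 0, 0, 0, 0, 0, 1],
  [0, 0, 0, 0, 0, 0, 1],
])

```text
time: 2.4
position: [0.5917, 0.0215, 0.1733]
tool_rot: [0.264, 0.964, 0.0, 0.002]
ft_force: [-0.9, -0.2, -0.2]
grip_width: 0.0866
```

```bash
python3 - <<'E'
from h import *
o=robot.get_obs();M=R.from_quat(o['tool_rot']).as_matrix();print(M.round(3),'tool x dir',np.degrees(np.arctan2(M[1,0],M[0,0])),'shift cm',M.T@(np.r_[.5905,.0201,.1125]-o['position'])*100, o['ft_force'])
E
```

```text
[[-0.86   0.51   0.003]
 [ 0.51   0.86  -0.   ]
 [-0.003  0.001 -1.   ]] tool x dir 149.34550212951729 shift cm [ 0.05228509 -0.19151566  6.07969495] [-0.86122191 -0.22090842 -0.21257376]
```

>>> apply_moves([
  [0, -0.2, 1.5, 0, 0, 0, 1],
  [0, -0.2, 3.5, 0, 0, 0, 1],
  [0, -0.2, 5, 0, 0, 0, 1],
  [0, -0.2, 5.8, 0, 0, 0, 1],
  [0, -0.2, 6, 0, 0, 0, 1],
])

```text
time: 2.82
position: [0.5897, 0.0193, 0.1113]
tool_rot: [0.265, 0.964, -0.0, -0.0]
ft_force: [-0.8, -0.1, -0.7]
grip_width: 0.0872
```

>>> apply_moves([
  [0, 0, 0, 0, 0, 0, 1],
  [0, 0, 0, 0, 0, 0, 1],
])

```text
time: 2.98
position: [0.5908, 0.0191, 0.1126]
tool_rot: [0.265, 0.964, 0.0, 0.001]
ft_force: [-0.4, -0.3, -0.2]
grip_width: 0.0871
```

```bash
python3 - <<'E'
from h import *
o=robot.get_obs();M=R.from_quat(o['tool_rot']).as_matrix();print('shift cm',M.T@(np.r_[.5905,.0201,.1125]-o['position'])*100, o['ft_force'])
im,p=snap('wrist','pics/w2.png');s,_=snap('scene','pics/s2.png')
cv2.imwrite('pics/w2c.png',np.hstack([cv2.resize(im[100:300,120:400],(400,286)),cv2.resize(s[140:300,220:444],(400,286))]))
E
```

```text
shift cm [0.076674   0.0718781  0.01428377] [-0.35169191 -0.2658065  -0.23861882]
```

View pics/w2c.png

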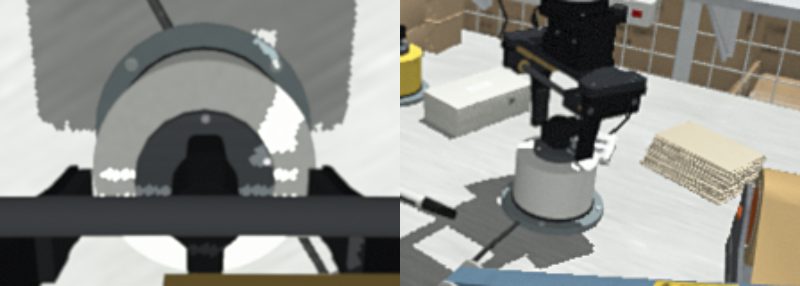

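The fingers straddle the white roll's knob and the bar is centred between them. I'll close now.

>>> apply_moves([
  [0.05, 0.05, 0, 0, 0, 0, 0.3],
  [0.05, 0.05, 0, 0, 0, 0, 0.1],
  [0.05, 0.05, 0, 0, 0, 0, 0],
  [0.05, 0.05, 0, 0, 0, 0, 0],
  [0.05, 0.05, 0, 0, 0, 0, 0],
], newtons=30)

```text
time: 3.5
position: [0.5898, 0.0198, 0.1116]
tool_rot: [0.265, 0.964, -0.0, 0.0]
ft_force: [-0.8, -0.4, 0.0]
grip_width: 0.0614
```

>>> apply_moves([
  [0, 0, 0, 0, 0, 0, 0],
  [0, 0, 0, 0, 0, 0, 0],
  [0, 0, 0, 0, 0, 0, 0],
  [0, 0, 0, 0, 0, 0, 0],
  [0, 0, 0, 0, 0, 0, 0],
])

```text
time: 3.92
position: [0.5903, 0.0207, 0.1116]
tool_rot: [0.266, 0.964, 0.001, 0.0]
ft_force: [4.1, 11.0, -2.4]
grip_width: 0.0285
```

>>> apply_moves([
  [0, 0, 0, 0, 0, 0, 0],
  [0, 0, 0, 0, 0, 0, 0],
  [0, 0, 0, 0, 0, 0, 0],
  [0, 0, 0, 0, 0, 0, 0],
])

```text
time: 4.25
position: [0.5907, 0.0213, 0.1116]
tool_rot: [0.265, 0.964, 0.001, 0.001]
ft_force: [1.9, 5.2, -1.6]
grip_width: 0.0261
```

The fingers stopped at 26 mm, so they hold the central hub. I'll grip harder and turn clockwise (+z of the tool).

>>> apply_moves([
  [0, 0, 0, 0, 0, 0, 0],
  [0, 0, 0, 0, 0, 4, 0],
  [0, 0, 0, 0, 0, 8, 0],
  [0, 0, 0, 0, 0, 12, 0],
  [0, 0, 0, 0, 0, 12, 0],
], newtons=50)

```text
time: 4.67
position: [0.5907, 0.0214, 0.1115]
tool_rot: [0.366, 0.931, 0.001, 0.001]
ft_force: [2.5, 5.4, -1.9]
grip_width: 0.0256
```

```bash
python3 - <<'E'
from h import *
o=robot.get_obs();print(o['position'],o['ft_force'],o['moment'],o['grip_width'],o['q'])
im,p=snap('wrist','pics/w3.png');cv2.imwrite('pics/w3c.png',cv2.resize(im[100:250,150:370],(660,450)))
E
```

```text
[0.59070063 0.02135651 0.1115448 ] [ 2.54494182  5.35707242 -1.86056968] [ 0.82901087 -0.36371903  0.17543641] 0.025631385099407537 [-0.15407149  0.65502114  1.62868708  0.00348538  0.85596467 -0.97879794]
```

View pics/w3c.png

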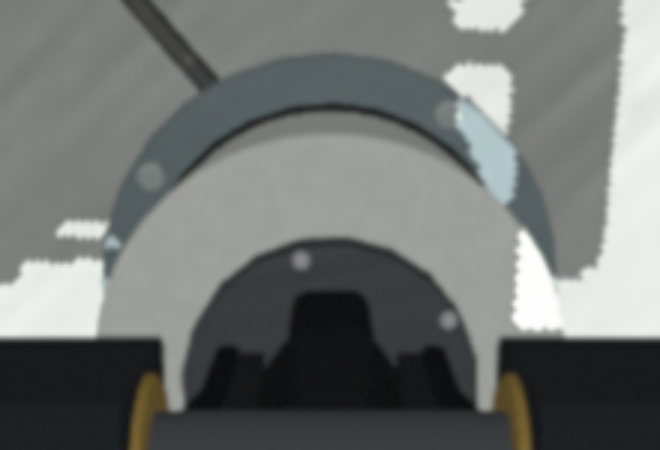

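The bar stays upright in the wrist view while the open pip has moved left to (302,260), so the knob is turning with the tool. I'll carry on.

>>> apply_moves([
  [0, 0, 0, 0, 0, 5, 0],
  [0, 0, 0, 0, 0, 10, 0],
  [0, 0, 0, 0, 0, 15, 0],
  [0, 0, 0, 0, 0, 20, 0],
  [0, 0, 0, 0, 0, 24, 0],
])

```text
time: 5.13
position: [0.5908, 0.0214, 0.1115]
tool_rot: [0.552, 0.834, 0.002, 0.0]
ft_force: [2.1, 4.4, -1.9]
grip_width: 0.025
```

>>> apply_moves([
  [0, 0, 0, 0, 0, 5, 0],
  [0, 0, 0, 0, 0, 10, 0],
  [0, 0, 0, 0, 0, 15, 0],
  [0, 0, 0, 0, 0, 20, 0],
  [0, 0, 0, 0, 0, 24, 0],
])

```text
time: 5.55
position: [0.5908, 0.0214, 0.1116]
tool_rot: [0.713, 0.701, 0.002, -0.0]
ft_force: [1.8, 5.1, -1.6]
grip_width: 0.0253
```

>>> apply_moves([
  [0, 0, 0, 0, 0, 4, 0],
  [0, 0, 0, 0, 0, 6, 0],
  [0, 0, 0, 0, 0, 6, 0],
])

```text
time: 5.8
position: [0.5908, 0.0214, 0.1115]
tool_rot: [0.748, 0.663, 0.002, -0.0]
ft_force: [2.9, 4.8, -1.7]
grip_width: 0.0254
```

```bash
python3 - <<'E'
from h import *
o=robot.get_obs();M=R.from_quat(o['tool_rot']).as_matrix();print('tool x dir',np.degrees(np.arctan2(M[1,0],M[0,0])),o['position'],o['ft_force'],o['moment'],o['grip_width'])
im,p=snap('wrist','pics/w4.png');cv2.imwrite('pics/w4c.png',cv2.resize(im[100:250,150:370],(660,450)))
E
```

```text
tool x dir 83.11585274269498 [0.59078087 0.02139849 0.11153828] [ 2.94229349  4.78666844 -1.72758521] [ 0.82634796 -0.3816525  -0.102601  ] 0.025416489644986835
```

View pics/w4c.png

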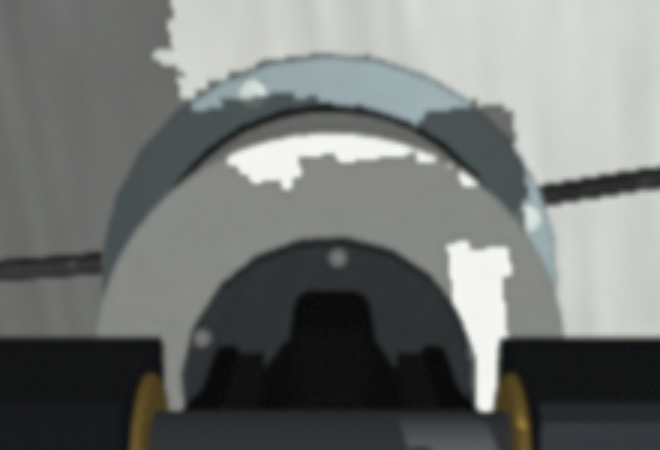

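The bar is now aligned with the locked pip at (338,258), and the moment has changed sign because the spring is pulling it on. I'll open and lift.

>>> apply_moves([
  [0, 0, 0, 0, 0, 0, 0.5],
  [0, 0, 0, 0, 0, 0, 1],
  [0, 0, 0, 0, 0, 0, 1],
  [0, 0, 0, 0, 0, 0, 1],
  [0, 0, 0, 0, 0, 0, 1],
])

```text
time: 6.27
position: [0.5896, 0.0196, 0.1116]
tool_rot: [0.747, 0.664, -0.0, -0.0]
ft_force: [-0.2, 0.1, -0.3]
grip_width: 0.0509
```

>>> apply_moves([
  [0, 0, 0, 0, 0, 0, 1],
  [0, 0, 0, 0, 0, 0, 1],
  [0, 0, 0, 0, 0, 0, 1],
  [0, 0, 0, 0, 0, 0, 1],
  [0, 0, 0, 0, 0, 0, 1],
])

```text
time: 6.68
position: [0.5898, 0.0198, 0.1116]
tool_rot: [0.747, 0.664, -0.0, 0.0]
ft_force: [0.3, -0.2, -1.0]
grip_width: 0.0831
```

>>> apply_moves([
  [0, 0, -1, 0, 0, 0, 1],
  [0, 0, -4, 0, 0, 0, 1],
  [0, 0, -8, 0, 0, 0, 1],
  [0, 0, -12, 0, 0, 0, 1],
  [0, 0, -13, 0, 0, 0, 1],
])

```text
time: 7.1
position: [0.5934, 0.0195, 0.249]
tool_rot: [0.747, 0.665, 0.004, 0.005]
ft_force: [0.1, -1.3, -0.1]
grip_width: 0.087
```

>>> apply_moves([
  [0, 0, 0, 0, 0, 0, 1],
  [0, 0, 0, 0, 0, 0, 1],
  [0, 0, 0, 0, 0, 0, 1],
  [0, 0, 0, 0, 0, 0, 1],
  [0, 0, 0, 0, 0, 0, 1],
])

```text
time: 7.52
position: [0.5887, 0.0199, 0.2396]
tool_rot: [0.747, 0.664, -0.001, -0.002]
ft_force: [-0.2, 0.0, 0.2]
grip_width: 0.0869
```

```bash
python3 - <<'E'
from h import *
o=robot.get_obs();print(o['time'],o['position'],o['ft_force'],o['joint_velocities'].round(3))
im,p=snap('wrist','pics/w5.png');s,_=snap('scene','pics/s5.png');np.save('w5.npy',np.r_[p['origin'],p['rotation']])
cv2.imwrite('pics/w5c.png',np.hstack([cv2.resize(im[130:240,195:315],(436,400),interpolation=cv2.INTER_CUBIC),cv2.resize(s[150:300,130:340],(360,257))[0:257].copy() if 0 else cv2.resize(s[150:300,130:340],(364,400))]))
E
```

```text
7.5167 [0.58866508 0.01992892 0.2396093 ] [-0.16939505  0.03801044  0.22799634] [-0.001 -0.    -0.006  0.001  0.001 -0.   ]
```

View pics/w5c.png

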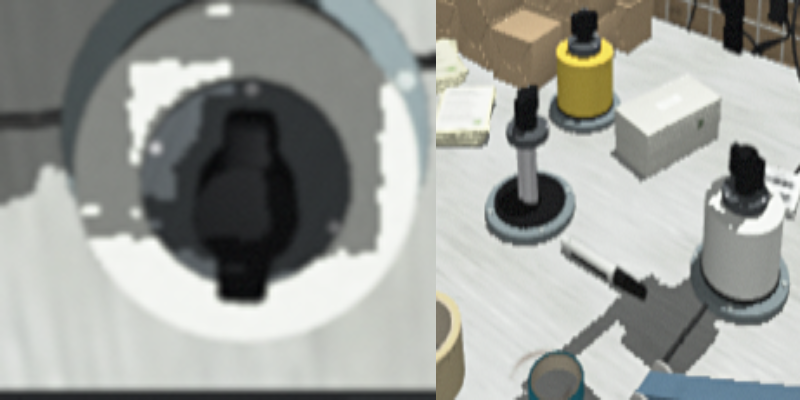

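After release, the bar lies along the locked pip at (250,88), and the open pips at (155,148) and (335,228) are clear of it. The gripper is 12 cm above the knob and touches nothing.

```bash
python3 -c "
from rig import robot
print(robot.hand_in())"
```

```text
the job is handed in; nothing more can be done
None
```

The loaded unwinder's knob is locked. I gripped it from above, turned it about 66° clockwise past the detent, let go and lifted clear, then handed in at about 7.6 s.

- **Lock:** the last wrist picture, taken after release, shows the bar lined up with the locked pip and the open-position pips uncovered. Before I let go, the moment about the vertical axis had changed sign, from +0.18 to −0.10 N m. That fits the spring pulling the knob on to its stop.
- **Clear of the scene:** the gripper was open with its grasp point at 240 mm, and the wrist force was near zero.
- **Other unwinders:** I didn't go near the empty unwinder's knob or the yellow look-alike, and both look undisturbed in the last scene picture.
- **What differed from the description:** the fingers stopped at 26 mm, on a round hub in the middle of the bar, not on its 14 mm width. I raised the grip from 30 to 50 N, and the knob turned with the tool without visible slip.

No check failed, but I judged the final angle from the pictures only; there is no direct joint reading.

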